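# Charge the graphite crucible through the funnel

### The job

Charge the tall graphite crucible for the next melt: set the steel funnel in its mouth, then take the scoop by its handle and tip all five brass offcuts through the funnel, so that every one ends up down inside the crucible. Put the empty scoop down flat on the bench again and leave the funnel sitting squarely in the crucible for the next batch. Do not pick the offcuts up with the fingers, leave the crucible standing where it is, and do not push the other things on the bench about.

Things in the scene. Friction and masses are not known exactly. Their poses are not given: they have to be found in the camera images.
- crucible: Tall dark-grey graphite crucible, an open cylinder standing loose on the bench: 68 mm outside diameter, 95 mm high, bore 56 mm wide and 85 mm deep, 0.4 kg. Origin at the centre of its underside, z up along its axis.
- funnel: Bright steel funnel, loose, 0.16 kg, 84 mm high, standing on its spigot: spigot 47 mm outside, 40 mm inside, 30 mm long; then a cone 32 mm high; then an upright rim band 120 mm across. A bar handle sticks out level from the band along +x. Origin at the centre of the spigot's lower end, z up its axis. Seated, its cone rests on the crucible's edge and centres itself, origin about 63 mm above the crucible's.
- funnel_rim (a point): Centre of the funnel's open top, 84 mm above its spigot end; the opening is 113 mm wide. With the funnel seated in the crucible it is about 147 mm above the bench. Axes as the funnel's.
- funnel_grip (a point): Middle of the funnel's handle bar, 92 mm from the funnel's axis along its +x and 73 mm above its spigot end. The bar is 14 mm wide (across, along the funnel's y) and 18 mm high, and reaches from the rim band to 120 mm from the axis. Axes as the funnel's.
- scoop_grip (a point): Middle of the scoop's wooden handle at mid-height: 110 mm behind the pan's centre and 40 mm above the pan's underside (and the bench). The handle is 20 mm wide and high and runs along the scoop's x from 37 mm ahead of this point to 49 mm behind it. Axes as the scoop's: +x points to the spout, z up.
- scoop_spout (a point): Middle of the scoop's open spout edge, on the upper face of the pan floor: 175 mm ahead of the handle's middle along the scoop's +x and 37 mm below it. Axes as the scoop's.
- scoop: Metal scoop, loose, 0.13 kg empty: flat sheet pan 120 mm long, 72 mm wide, walls 30 mm high at the back and sides, tapering to an open spout 46 mm wide; floor 3 mm; wooden handle behind. Origin at the centre of the pan's underside, +x to the spout, z up; spout edge at x = +65 mm, back at -55 mm. The offcuts slide out when it is tipped 30 to 50 degrees nose down.
- offcut0: One of five equal brass bar offcuts, 18 x 15 x 15 mm, 34 g, lying loose in the pan of the scoop. Origin at its centre.
- offcut1: One of five equal brass bar offcuts, 18 x 15 x 15 mm, 34 g, lying loose in the pan of the scoop. Origin at its centre.
- offcut2: One of five equal brass bar offcuts, 18 x 15 x 15 mm, 34 g, lying loose in the pan of the scoop. Origin at its centre.
- offcut3: One of five equal brass bar offcuts, 18 x 15 x 15 mm, 34 g, lying loose in the pan of the scoop. Origin at its centre.
- offcut4: One of five equal brass bar offcuts, 18 x 15 x 15 mm, 34 g, lying loose in the pan of the scoop. Origin at its centre.
- wood_block: Plain wood block 34 x 66 x 40 mm, loose; not part of the job. Origin at the centre of the underside.
- jar_flux: Small jar with a black cap, 34 mm wide and 48 mm high, loose; not part of the job. Origin at the centre of the underside.

How it is judged:
By the outcome, as a careful person would: the job done as asked, in the order asked, and still so for the second after the job is handed in, with the robot touching nothing.
It also fails if it takes over 70 s, if anything falls off the work surface, if the arm or the gripper's body presses on something with over 40 N, if the wrist force passes 120 N, or if a joint passes its speed limit or range.

### The arm

A 6-joint arm with a two-finger parallel gripper is mounted at the origin on a cart in front of the work surface, level with it; the furniture and walls round the work are solid. World frame = base frame: x ahead of the robot, y to its left, z up, the work surface at z = 0. Lengths are in mm, angles in degrees, forces in N, time in s.
With the tool pointing down it reaches from about 250 to 725 mm from the base axis. Payload 4 kg.
Tool frame: the origin (TCP) lies at the very end of the fingers, on their centre line; the grasp point (between the pads) lies r.grip_point_offset behind it (r.grip_point_offset is the distance from the TCP to the grasp point, in mm); z points along the fingers, y is the line along which they close (so a half turn about z gives the same grasp; the last joint's range is limited). The gripper opens to 85 mm and grips with 20 to 120 N. Pads are 22 mm wide; open, the fingers measure 114 mm over their backs; the gripper's body (76 mm by 85 mm) begins 54 mm behind the grasp point. The pads swing forward as they close: fully open they stand 13 mm farther back than shut.
Start: joints at [-64.572, 13.785, 0.286, 76.501, 0, 90], TCP at [214.685, -451.564, 231.306] pointing down, gripper open.
Joint ranges: [-155.79, 155.79], [-60.16, 107.12], [-62.33, 73.08], [-114, 123.19], [-81.49, 82.49], [-180, 180]. Speed limits (degrees/s): [159.86, 159.86, 180, 180, 180, 180].

### API

Orientations are given as a 3x3 rotation matrix whose columns are the frame's x, y, z axes.
In Python, from plant import r gives the robot as it stands.
- The arm moves only by the shell command python3 -m inch 'ROWS'. ROWS is JSON, a list of rows, each a list of 3 entries, a list of its own where there are three numbers: the turn, a rotation vector about the tool's x, y, z in degrees, then the shift along the tool's x, y, z in mm, then the opening in per cent of the stroke, from 0 (shut) to 100 (fully open). In form: [[[ax, ay, az], [x, y, z], gripper], ...]. A call has 1 to 20 rows; each row is the pose to reach, as a shift and turn from the pose commanded when the call began, along the tool's axes at that moment; what a row does not reach only later rows make up. A row lasts 1/8 s, in which the tool goes at most 62.5 mm and 10.7 degrees, less where a joint would pass 70% of its speed; a pose out of reach is approached as far as the arm can. A call with a gripper value outside its range is refused whole. The fingers move at their own pace and stop on an object; the grip force is fixed at half the most. Time passes only in rows, so rows that repeat a pose let the fingers close. It gives the time, the measured TCP pose, the force, the opening and the grip force at its end, in the units of the state.
- r.observe(): the state, without advancing time (a new reading comes with each control period).
- r.camera(name): name is "scene" or "top" or "wrist"; returns a dict with "img" (420x560x3 uint8, red, green, blue), "camera_matrix" (3x3 intrinsics, pixels), "world_from_camera" (4x4, takes a point from camera to world coordinates); the wrist camera has in their place "tool_from_camera" (4x4, takes a point from camera to tool coordinates, whose origin is the TCP and whose axes are the flange's). Camera axes: x right, y up, looking along -z (the intrinsics and any distortion apply to the point x, -y, -z); pixel columns grow to the right and rows downward; lengths in mm; the calibration is good to about 2 mm. A picture is of the moment at which its call begins: read the wrist's pose just before it. There is no depth.
- r.job_done(): hands the job in; it is judged then, once.
The state is a dict: "time_s": time; "joint_pos": joint angles; "qd": joint speeds; "joint_efforts": joint torques, N m; "tool_pos": TCP position; "orientation": TCP orientation; "wrist_force": force on the tool from outside, world axes, zero at the start; "moment": the same for the moment, N m; "gripper_width": finger opening in mm; "gripper_force": force on a finger pad.
Only numpy, scipy, OpenCV 4.12 (cv2) and the standard library are available. Lean on these libraries where they do the work, as an engineer would, in place of code of your own. Each camera call takes 0.05 s, during which the arm holds its last target. There are 200 camera calls.

## Working session

There is one attempt and no reset: what is moved stays moved. The work goes in short steps, Python scripts to look and compute and a shell command to move; the robot and the scene stay as the last step left them, time stands still between calls to the robot, and variables do not carry over. Pictures are saved under pics/ and viewed, at most 10 in all, crops included, and the job is handed in when it is done.

```bash
ls; mkdir -p pics; python3 - <<'E'
from plant import r
import cv2
o=r.observe();print(o, r.grip_point_offset)
for n in("scene","top"):
    c=r.camera(n);cv2.imwrite(f"pics/{n}0.png",c["img"][:,:,::-1]);print(c["camera_matrix"],c["world_from_camera"],[k for k in c])
c=r.camera("wrist");print(c["camera_matrix"],c["tool_from_camera"],[k for k in c])
E
```

```text
pics
{'time_s': 0.0, 'joint_pos': array([-6.45739544e+01,  1.38319048e+01,  2.11048120e-01,  7.65017781e+01,
       -1.52282734e-03,  8.99994382e+01]), 'qd': array([ 0.08450699, -0.02922348, -0.02690798,  0.04885679, -0.05346644,
        0.02267773]), 'joint_efforts': array([ 1.08583408e-03, -3.72322655e+01,  2.52404684e+01,  1.69647415e-02,
        1.47994861e-04, -2.52181636e-06]), 'tool_pos': array([ 214.38410883, -450.98148959,  230.3977745 ]), 'orientation': array([[ 9.03135979e-01,  4.29353600e-01, -9.42966916e-04],
       [ 4.29354635e-01, -9.03133935e-01,  1.92165180e-03],
       [-2.65573049e-05, -2.14038009e-03, -9.99997709e-01]]), 'wrist_force': array([-0.30520833,  0.37370198,  0.33922115]), 'moment': array([ 0.05061216,  0.00436586, -0.00890652]), 'gripper_force': 0.0, 'gripper_width': 85.21231914045609} 18.700000000000003
[[396.06783519   0.         284.43352314]
 [  0.         396.06783519 206.32600106]
 [  0.           0.           1.        ]] [[-6.40131715e-01  5.65372285e-01 -5.20178399e-01  4.82933500e+01]
 [-7.68234983e-01 -4.65056207e-01  4.39929239e-01  5.23050
[... 372 characters left out ...]
027117e+02]
 [-9.99958919e-01 -2.42459954e-03  8.73398293e-03  1.02721108e+02]
 [ 8.50656487e-03  8.17517922e-02  9.96616417e-01  9.40984441e+02]
 [ 0.00000000e+00  0.00000000e+00  0.00000000e+00  1.00000000e+00]] ['img', 'camera_matrix', 'world_from_camera']
[[290.88066272   0.         278.11172096]
 [  0.         290.88066272 206.69885132]
 [  0.           0.           1.        ]] [[ 6.87548250e-04  9.57163715e-01  2.89546456e-01  7.42303395e+01]
 [ 9.99999618e-01 -5.01973830e-04 -7.15176606e-04 -8.72675152e-01]
 [-5.39196353e-04  2.89546838e-01 -9.57163694e-01 -1.42769983e+02]
 [ 0.00000000e+00  0.00000000e+00  0.00000000e+00  1.00000000e+00]] ['img', 'camera_matrix', 'tool_from_camera']
```

View pics/scene0.png

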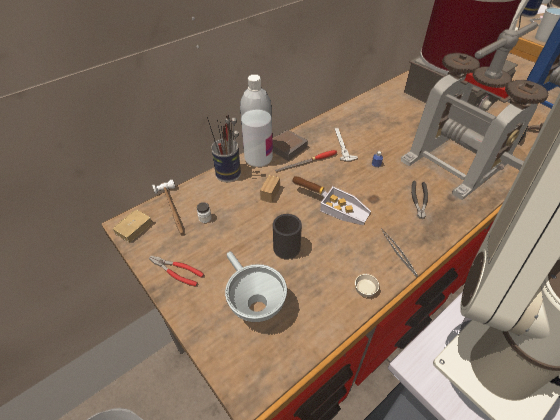

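View pics/top0.png

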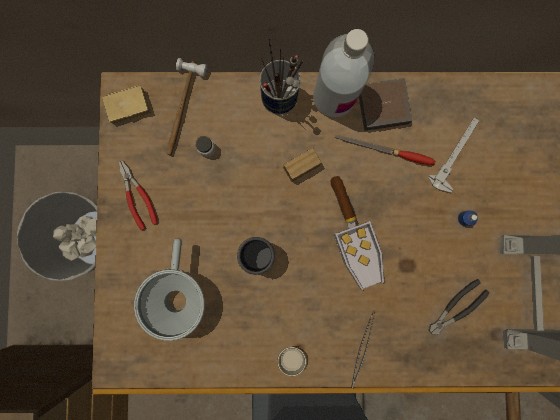

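The scene view shows the funnel at about (257,290) with its handle tip at (230,254), the crucible mouth at (287,225), the scoop handle at (308,185) and its pan at (347,204). In the top view the funnel rim is at (169,304) with the handle tip at (177,241), the crucible at (256,255), the scoop handle from (335,180) to (351,222), and the spout at (372,285).

```bash
cat > h.py <<'E'
import numpy as np, cv2, json
from plant import r
def cam(n):
    c=r.camera(n);return c["img"],np.array(c["camera_matrix"]),np.array(c["world_from_camera"]) if "world_from_camera" in c else np.array(c["tool_from_camera"])
def wrist():
    o=r.observe();c=r.camera("wrist");T=np.eye(4);T[:3,:3]=o["orientation"];T[:3,3]=o["tool_pos"]
    return c["img"],np.array(c["camera_matrix"]),T@np.array(c["tool_from_camera"])
def ray(K,T,uv):
    d=np.linalg.inv(K)@np.array([uv[0],uv[1],1.]);d=T[:3,:3]@(d*[1,-1,-1]);return T[:3,3],d/np.linalg.norm(d)
def plane(K,T,uv,z):
    o,d=ray(K,T,uv);return o+d*(z-o[2])/d[2]
def proj(K,T,p):
    q=np.linalg.inv(T)@np.append(p,1);q=K@(q[:3]*[1,-1,-1]);return q[:2]/q[2]
def tri(*rs):
    A=0;b=0
    for o,d in rs:
        M=np.eye(3)-np.outer(d,d);A=A+M;b=b+M@o
    p=np.linalg.solve(A,b);return p,[np.linalg.norm(np.cross(p-o,d)) for o,d in rs]
def blobs(img,mask,box,amin=40):
    x0,y0,x1,y1=box;m=np.zeros_like(mask);m[y0:y1,x0:x1]=mask[y0:y1,x0:x1]
    cs,_=cv2.findContours(m,cv2.RETR_EXTERNAL,cv2.CHAIN_APPROX_NONE)
    return sorted([c for c in cs if cv2.contourArea(c)>=amin],key=cv2.contourArea)[::-1]
E
python3 - <<'E'
from h import *
S=cam("scene");T=cam("top")
for n,(img,K,W),bx in(("scene",S,dict(fun=(205,245,300,330),cru=(265,205,310,265),scoop=(318,180,378,228),hand=(285,170,330,205))),("top",T,dict(fun=(120,230,215,350),cru=(232,232,280,278),scoop=(325,215,392,295),hand=(325,172,360,230)))):
    hsv=cv2.cvtColor(img,cv2.COLOR_RGB2HSV);h,s,v=cv2.split(hsv)
    M=dict(fun=(s<60)&(v>75),cru=(v<75)&(s<90),scoop=(s<60)&(v>90),hand=(v<110)&(s>120))
    for k,b in bx.items():
        for c in blobs(img,M[k].astype(np.uint8)*255,b)[:2]:
            e=cv2.fitEllipse(cv2.convexHull(c));print(n,k,cv2.contourArea(c),cv2.boundingRect(c),np.round(e[0],1),np.round(e[1],1),round(e[2]),cv2.minAreaRect(c))
a=cv2.resize(T[0][165:350,120:400],None,fx=2.8,fy=2.8,interpolation=cv2.INTER_CUBIC)
cv2.imwrite("pics/topcrop.png",a[:,:,::-1])
a=cv2.resize(S[0][165:330,205:385],None,fx=3.6,fy=3.6,interpolation=cv2.INTER_CUBIC)
cv2.imwrite("pics/scenecrop.png",a[:,:,::-1])
E
```

```text
scene fun 2870.0 (225, 251, 62, 71) [251.5 285.2] [60.9 79. ] 147 ((250.37313842773438, 290.3708801269531), (70.8795394897461, 59.22637176513672), 20.725557327270508)
scene cru 960.5 (273, 215, 28, 44) [286.8 236.4] [30.8 45.5] 180 ((286.5, 236.5), (43.0, 27.0), 90.0)
scene scoop 1148.5 (320, 186, 51, 39) [343.  205.7] [30.9 57.1] 113 ((343.85614013671875, 206.11643981933594), (51.64260482788086, 28.138599395751953), 24.443954467773438)
scene hand 52.5 (293, 178, 26, 14) [303.4 184.3] [ 4.4 31.5] 114 ((305.0670166015625, 185.47422790527344), (28.125089645385742, 3.8583157062530518), 23.962486267089844)
top fun 4038.0 (134, 239, 70, 102) [170.1 292.3] [ 69.4 103. ] 7 ((164.29794311523438, 293.7049255371094), (93.96407318115234, 70.42110443115234), 67.79651641845703)
top cru 1024.5 (237, 237, 38, 38) [255.9 255.6] [36.9 37.5] 21 ((256.19512939453125, 255.75611877441406), (35.91996765136719, 36.85700988769531), 38.65980911254883)
top scoop 2070.0 (335, 221, 49, 69) [360.6 252.3] [42.9 78.7] 163 ((361.3466796875, 253.82843017578125), (67.75056457519531, 39.04414367675781), 70.01689910888672)
top hand 446.0 (330, 176, 27, 47) [342.7 200.2] [15.5 56.2] 159 ((342.3699951171875, 198.52279663085938), (47.32512664794922, 12.116061210632324), 68.74949645996094)
```

View pics/topcrop.png

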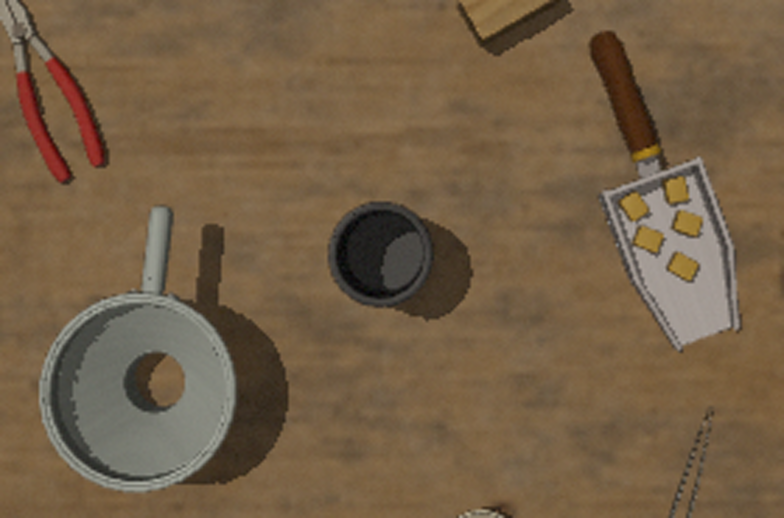

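View pics/scenecrop.png

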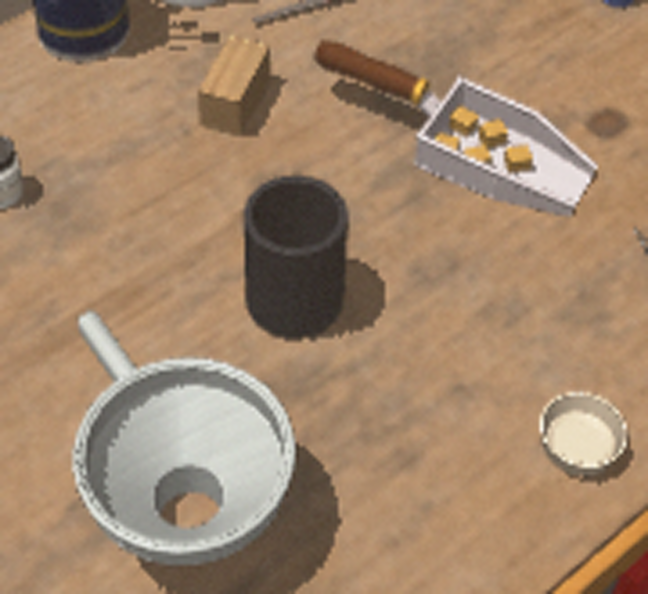

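The crops show the funnel rim centred at about (169.3,304.6) top and (256.4,292.5) scene. The crucible mouth is at (256.4,255.7) top and (287.5,224.4) scene. The scoop handle ends are (335.4,178.6) and (351.4,220.4) in top, and (295.3,178.3) and (321.7,190) in scene.

```bash
python3 - <<'E'
from h import *
S=cam("scene");T=cam("top")
f=lambda a,b:tuple(map(lambda x:np.round(x,1),tri(ray(*T[1:],a),ray(*S[1:],b))))
# rim fit by contour sans handle
def rim(I,b,keep):
    h,s,v=cv2.split(cv2.cvtColor(I,cv2.COLOR_RGB2HSV));m=((s<60)&(v>75)).astype(np.uint8)*255
    c=blobs(I,m,b)[0][:,0];c=c[[keep(*p) for p in c]];c=cv2.convexHull(c);return cv2.fitEllipse(c)
et=rim(T[0],(120,230,215,350),lambda x,y:y>274);es=rim(S[0],(205,245,300,330),lambda x,y:True if x>244 else y>270)
print("rim fits",et,es)
print("rim man",f((169.3,304.6),(256.4,292.5)),"fit",f(et[0],es[0]))
print("funtip",f((177.5,238.9),(229.4,253.3)))
print("cru",f((256.4,255.7),(287.5,224.4)))
print("scoop hand rear",f((335.4,178.6),(295.3,178.3)),"ferrule",f((351.4,220.4),(321.7,190)))
print("spout corners top z~8",[plane(*T[1:],p,8).round(1) for p in((363.2,289.3),(383.9,282.1))], f((363.2,289.3),(364.3,223.8)),f((383.9,282.1),(370.8,212.6)))
print("pan back corners",f((335.4,234.3),(0,0)) and [plane(*T[1:],p,30).round(1) for p in((335.5,233.5),(370,222))])
c=plane(*T[1:],(256.4,255.7),95)
print("sizes rim d",et[1][0]/469.9*(941-84),"cru d",36.8/469.9*(941-95))
for n,(uv,z) in dict(fr=((169.3,304.6),84),ft=((177.5,238.9),73),froot=((174.3,269.6),73),cru=((256.4,255.7),95),hr=((335.4,178.6),40),hf=((351.4,220.4),40),block=((303,162),40),jar=((206,144),48),cup=((292,361),15),bot=((357,43),250),tweez=((374,312),5)).items(): print(n,plane(*T[1:],uv,z).round(1))
E
```

```text
rim fits ((168.7637939453125, 304.7975769042969), (69.90266418457031, 71.26329040527344), 38.27165985107422) ((255.86044311523438, 292.34661865234375), (57.77785873413086, 61.89649963378906), 76.00601196289062)
rim man (array([409.6, 291.5,  76.4]), array([0.6, 0.6])) fit (array([409.7, 292.4,  77.9]), array([0.3, 0.3]))
funtip (array([528.1, 278.1,  75.7]), array([1.1, 1.1]))
cru (array([497.8, 133.4,  94.3]), array([0.3, 0.3]))
scoop hand rear (array([643.4, -17.2,  46. ]), array([1.1, 1.1])) ferrule (array([564.3, -45.7,  43. ]), array([0.9, 0.9]))
spout corners top z~8 [array([429.8, -73.3,   8. ]), array([ 443.7, -114.4,    8. ])] (array([429.3, -74.3,   3.5]), array([0.2, 0.2])) (array([ 443.5, -114.8,    6.6]), array([0.1, 0.1]))
pan back corners [array([539.1, -17.3,  30. ]), array([561.2, -84.7,  30. ])]
sizes rim d 127.48794042599864 cru d 66.25409661630134
fr [411.  290.3  84. ]
ft [528.8 279.6  73. ]
froot [472.8 284.6  73. ]
cru [498.  133.6  95. ]
hr [644.9 -17.2  40. ]
hf [563.9 -46.9  40. ]
block [677.5  45.3  40. ]
jar [711.5 232.5  48. ]
cup [294.4  67.9  15. ]
bot [822.7 -24.9 250. ]
tweez [385.3 -94.3   5. ]
```

```bash
cat >> h.py <<'E'
from scipy.spatial.transform import Rotation as Rn
def down(yaw):
    c,s=np.cos(np.radians(yaw)),np.sin(np.radians(yaw));return np.array([[c,s,0],[s,-c,0],[0,0,-1.]])
def go(p,R):
    o=r.observe();Q=o["orientation"]
    print("turn",Rn.from_matrix(Q.T@R).as_rotvec(degrees=True).round(1),"shift",(Q.T@(np.array(p)-o["tool_pos"])).round(1))
def st():
    o=r.observe();print("t",round(o["time_s"],2),"q",o["joint_pos"].round(1),"p",o["tool_pos"].round(1),"w",round(o["gripper_width"],1),"f",o["wrist_force"].round(1),"rpy z",o["orientation"][:,2].round(3),"x",o["orientation"][:,0].round(3))
E
python3 -m inch '[[[0,0,-10],[0,0,0],100]]'; python3 - <<'E'
from h import *
st();go((502,282,160),down(174.5))
E
```

```text
time_s: 0.48
tool_pos: [214.7, -451.5, 231.2]
orientation: [[0.812, 0.584, -0.0], [0.584, -0.812, 0.0], [0.0, -0.0, -1.0]]
wrist_force: [0.4, -0.4, -0.3]
gripper_width: 85.6
gripper_force: 0.0
t 0.47 q [-64.6  13.8   0.3  76.5   0.   79.7] p [ 214.7 -451.5  231.2] w 85.6 f [ 0.4 -0.4 -0.3] rpy z [-0.  0. -1.] x [0.812 0.584 0.   ]
turn [  -0.    -0.  -138.8] shift [ 661.4 -428.    71.3]
```

```bash
python3 -m inch '[[[0,0,-10],[47,-30,0],100],[[0,0,-20],[94,-61,0],100],[[0,0,-30],[142,-92,0],100],[[0,0,-40],[190,-123,0],100],[[0,0,-50],[238,-154,0],100],[[0,0,-60],[286,-185,0],100],[[0,0,-70],[333,-215,0],100],[[0,0,-80],[381,-247,0],100],[[0,0,-90],[429,-277,0],100],[[0,0,-100],[476,-308,0],100],[[0,0,-110],[524,-339,0],100],[[0,0,-120],[572,-370,10],100],[[0,0,-130],[620,-401,25],100],[[0,0,-138.8],[661,-428,40],100],[[0,0,-138.8],[661,-428,71],100],[[0,0,-138.8],[661,-428,71],100],[[0,0,-138.8],[661,-428,71],100]]'; python3 - <<'E'
from h import *
st();I,K,W=wrist();cv2.imwrite("pics/w1.png",I[:,:,::-1]);np.savez("w1",K=K,W=W);go((502,282,54),down(174.5))
for p in((410.5,291,84),(528.5,279.5,73),(470,285.2,73)):print(proj(K,W,p).round(0))
E
```

```text
time_s: 2.6
tool_pos: [505.4, 280.1, 161.2]
orientation: [[-0.995, 0.101, 0.001], [0.101, 0.995, 0.0], [-0.001, 0.0, -1.0]]
wrist_force: [0.6, 0.6, -0.3]
gripper_width: 85.4
gripper_force: 0.0
t 2.6 q [29.  24.7  5.2 70.5 -0.  34.8] p [505.4 280.1 161.2] w 85.4 f [ 0.6  0.6 -0.3] rpy z [ 0.001  0.    -1.   ] x [-0.995  0.101 -0.001]
turn [ 0.1  0.1 -0.3] shift [  4.2   1.4 107.9]
[279.  86.]
[279. 237.]
[279. 168.]
```

View pics/w1.png

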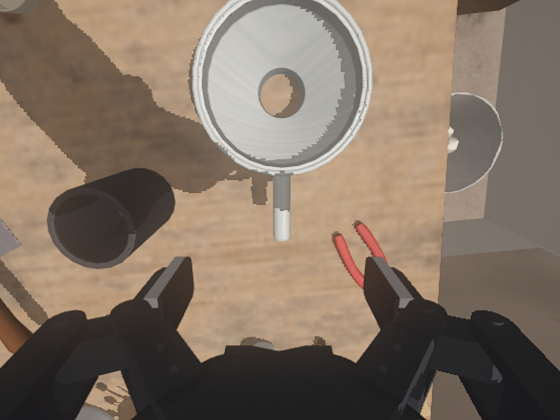

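The wrist view shows the funnel bar running vertically from (283,175) to its tip at (282,240), about 3 px (2 mm) right of prediction. The rim is centred at (282,84) and the crucible mouth at about (92,233). I'll go down with a 3 mm sideways correction and grip.

```bash
python3 -m inch '[[[0,0,0],[3,3,50],100],[[0,0,0],[3,3,90],100],[[0,0,0],[3,3,107],100],[[0,0,0],[3,3,107],100],[[0,0,0],[3,3,107],0],[[0,0,0],[3,3,107],0],[[0,0,0],[3,3,107],0],[[0,0,0],[3,3,107],0],[[0,0,0],[3,3,107],0],[[0,0,0],[3,3,107],0],[[0,0,0],[3,3,107],0]]'; python3 - <<'E'
from h import *
st()
E
```

```text
time_s: 4.03
tool_pos: [502.9, 283.7, 53.7]
orientation: [[-0.995, 0.101, 0.001], [0.101, 0.995, 0.0], [-0.001, 0.0, -1.0]]
wrist_force: [0.5, -0.3, 3.2]
gripper_width: 12.5
gripper_force: 61.2
t 4.03 q [29.4 30.  -3.6 56.4 -0.  35.2] p [502.9 283.7  53.7] w 12.5 f [ 0.5 -0.3  3.2] rpy z [ 0.001  0.    -1.   ] x [-0.995  0.101 -0.001]
```

```bash
python3 -m inch '[[[0,0,0],[0,0,-15],0],[[0,0,0],[0,0,-40],0],[[0,0,0],[0,0,-80],0],[[0,0,0],[0,0,-120],0],[[0,0,0],[0,0,-120],0],[[0,0,0],[0,0,-120],0]]'; python3 - <<'E'
from h import *
st();I,K,W=wrist();T=cam("top");S=cam("scene")
w=I[0:250,150:420]
t=T[0][200:380,110:290];s=S[0][150:340,180:370]
f=lambda a:cv2.resize(a,(390,390*a.shape[0]//a.shape[1]),interpolation=cv2.INTER_CUBIC)
a,b=f(t),f(s);h=max(a.shape[0],b.shape[0]);P=np.zeros((h,780,3),np.uint8);P[:a.shape[0],:390]=a;P[:b.shape[0],390:]=b
cv2.imwrite("pics/lift.png",P[:,:,::-1]);print(a.shape,b.shape)
def rimf(I,b,thr=75):
    h,s,v=cv2.split(cv2.cvtColor(I,cv2.COLOR_RGB2HSV));m=((s<50)&(v>thr)).astype(np.uint8)*255
    c=blobs(I,m,b)[0];print(cv2.contourArea(c),cv2.boundingRect(c),cv2.fitEllipse(cv2.convexHull(c)))
rimf(I,(150,0,420,180))
E
```

```text
time_s: 4.78
tool_pos: [502.0, 283.4, 172.9]
orientation: [[-0.995, 0.1, -0.001], [0.1, 0.995, -0.0], [0.001, -0.0, -1.0]]
wrist_force: [-0.9, -0.8, -1.4]
gripper_width: 13.1
gripper_force: 60.6
t 4.78 q [29.4 24.2  6.2 72.1  0.  35.2] p [502.  283.4 172.9] w 13.1 f [-0.9 -0.8 -1.4] rpy z [-0.001 -0.    -1.   ] x [-0.995  0.1    0.001]
(390, 390, 3) (390, 390, 3)
47888.0 (150, 0, 270, 180) ((281.2476806640625, 81.8863525390625), (286.4918212890625, 328.2825622558594), 82.63168334960938)
```

View pics/lift.png

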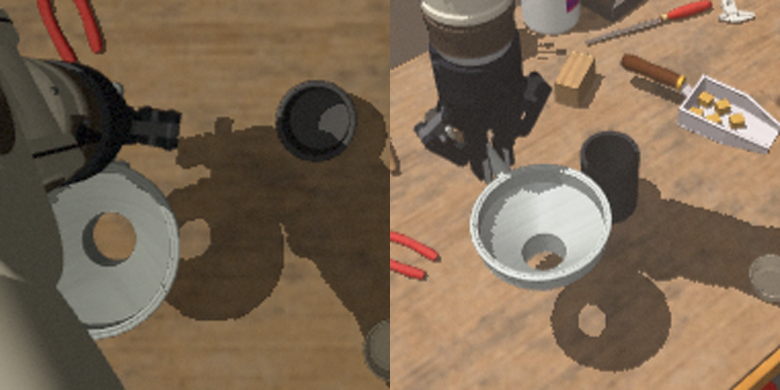

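The funnel is held off the bench and looks level. In the crop the rim is centred at about (541,221) in the scene half and (96,253) in the top half. I'll check the droop numerically.

```bash
python3 - <<'E'
from h import *
T=cam("top");S=cam("scene");I,K,W=wrist()
for z in(196,204):
  p=np.array([411.5,292.5,z]);print(z,proj(*T[1:],p),proj(*S[1:],p))
print(tri(ray(*T[1:],(154.3,316.8)),ray(*S[1:],(253.6,257.7))))
# rim rightmost edge top & scene extents
for n,(J,k,w),b in(("top",T,(135,270,200,360)),("scene",S,(215,225,300,295)),):
    h,s,v=cv2.split(cv2.cvtColor(J,cv2.COLOR_RGB2HSV));m=((s<50)&(v>85)).astype(np.uint8)*255
    c=blobs(J,m,b)[0];print(n,cv2.boundingRect(c))
    for z in(196,204):
        a=np.radians(np.arange(0,360,5));q=np.array([proj(k,w,(411.5+60*np.cos(t),292.5+60*np.sin(t),z)) for t in a]);print(z,q.min(0),q.max(0))
# wrist extents of rim along image column 282: predicted near/far
for z,e in((160.,0),(204.,0)):pass
for al in(0,3,6):
    c,s=np.cos(np.radians(al)),np.sin(np.radians(al))
    g=np.array([502,283.4,191.6])
    ux=np.array([-.995,.1,0]);
    pt=lambda d,h:g+ux*(d*c)+np.array([0,0,1])*(h*c-d*s)+ux*h*s
    print(al,proj(K,W,pt(32,11)).round(1),proj(K,W,pt(152,11)).round(1), 'throat',proj(K,W,pt(92,-43)).round(1))
v=I[:200,282].astype(int).sum(1);print(v[:200:1].tolist())
E
```

```text
196 [152.01261686 313.16114412] [252.11559519 258.16709847]
204 [150.67413988 313.89891006] [251.88363206 255.60107072]
(array([407.51006541, 289.56599211, 198.94305467]), [np.float64(1.8681222005951736), np.float64(1.8681222005951892)])
top (135, 277, 58, 80)
196 [113.40027369 274.34670448] [190.56974043 352.49887848]
204 [111.63552642 274.65516427] [189.65631008 353.67760159]
scene (219, 225, 69, 66)
196 [219.28803987 232.80983294] [284.72480161 286.5380647 ]
204 [218.78755206 230.18670353] [284.75701132 284.06186187]
0 [275.9 224.7] [ 275.  -161.4] throat [276.7  82.9]
3 [275.9 222.1] [ 275.3 -139.7] throat [276.7  88.6]
6 [275.9 219.7] [ 275.6 -119.7] throat [276.8  94.4]
[575, 574, 574, 574, 573, 573, 573, 571, 571, 570, 569, 571, 567, 566, 566, 564, 562, 561, 559, 558, 560, 560, 559, 558, 558, 559, 559, 556, 557, 558, 559, 557, 556, 559, 560, 559, 565, 540, 494, 391, 348, 347, 356, 357, 358, 357, 351, 349, 350, 343, 339, 342, 340, 362, 497, 510, 507, 506, 506, 507, 508, 508, 510, 509, 506, 504, 502, 499, 499, 496, 495, 491, 486, 481, 476, 480, 480, 486, 489, 495, 420, 392, 471, 482, 476, 477, 477, 479, 479, 483, 481, 484, 486, 488, 490, 493, 496, 503, 512, 516, 522, 526, 519, 512, 504, 495, 489, 490, 493, 495, 496, 499, 501, 502, 503, 509, 509, 510, 509, 508, 511, 442, 357, 483, 576, 578, 574, 575, 578, 580, 580, 572, 574, 575, 579, 579, 578, 575, 583, 586, 586, 585, 578, 573, 578, 572, 571, 570, 577, 578, 579, 579, 582, 584, 581, 578, 581, 576, 581, 578, 581, 585, 588, 583, 576, 568, 571, 578, 584, 583, 583, 583, 582, 581, 575, 572, 566, 572, 577, 577, 574, 568, 577, 580, 580, 586, 590, 586, 580, 575, 575, 582, 452, 411, 425, 426, 421, 426, 432, 425]
```

```bash
python3 - <<'E'
from h import *
I,K,W=wrist();cv2.imwrite("pics/w2.png",I[:,:,::-1])
E
```

```text
(no output)
```

View pics/w2.png

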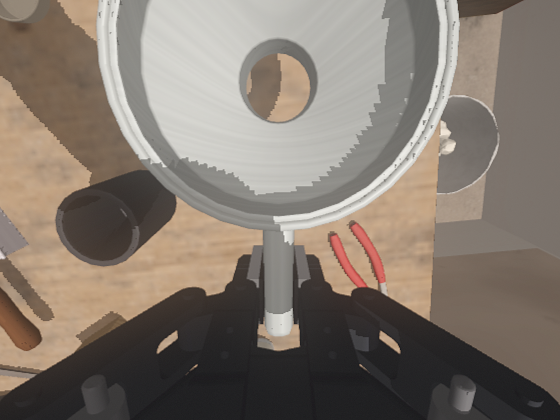

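The wrist view shows the funnel gripped level: the throat is centred at (279,80), the near rim edge is at (280,230), and the crucible mouth is at about (98,228). There is no visible droop.

```bash
python3 - <<'E'
from h import *
I,K,W=wrist();T=cam("top");S=cam("scene")
a=np.load("w1.npz")
# dark mouth ellipse in wrist pictures
for n,J,k,w,b in(("w1",cv2.imread("pics/w1.png")[:,:,::-1],a["K"],a["W"],(46,170,180,270)),("w2",I,K,W,(50,165,178,268))):
    h,s,v=cv2.split(cv2.cvtColor(np.ascontiguousarray(J),cv2.COLOR_RGB2HSV))
    m=((s<60)&(v<95)).astype(np.uint8)*255;c=blobs(J,m,b)[0];print(n,cv2.boundingRect(c),cv2.contourArea(c))
    for q in((92,233),(98,228)):print(plane(k,w,q,95).round(1))
    mm=[proj(k,w,(498+34*np.cos(t),133.5+34*np.sin(t),95)) for t in np.radians(range(0,360,10))];mm=np.array(mm);print("pred mouth",mm.min(0).round(),mm.max(0).round())
print("top throat at z150",plane(*T[1:],(160.3,309.8),150).round(1))
print("wrist throat",plane(K,W,(279,80),150).round(1), "rim near",plane(K,W,(280,230),204).round(1))
print("scene throat",plane(*S[1:],((544-390)*190/390+180,250*190/390+150),150).round(1))
E
```

```text
w1 (49, 170, 125, 96) 8102.5
[501.8 137.1  95. ]
[498.2 142.9  95. ]
pred mouth [ 41. 186.] [131. 268.]
w2 (58, 170, 118, 90) 6252.5
[502.1 132.1  95. ]
[498.4 138.2  95. ]
pred mouth [ 49. 187.] [135. 266.]
top throat at z150 [410.5 290.6 150. ]
wrist throat [409.6 294.1 150. ] rim near [472.5 288.2 204. ]
scene throat [410.1 289.6 150. ]
```

```bash
python3 -m inch '[[[0,0,0],[-5,-7,0],0],[[0,0,0],[-17,-24,0],0],[[0,0,0],[-34,-49,0],0],[[0,0,0],[-51,-73,0],0],[[0,0,0],[-69,-98,0],0],[[0,0,0],[-86,-122,0],0],[[0,0,0],[-97,-138,0],0],[[0,0,0],[-103,-147,0],0],[[0,0,0],[-103,-147,0],0],[[0,0,0],[-103,-147,0],0],[[0,0,0],[-103,-147,15],0],[[0,0,0],[-103,-147,15],0]]'; python3 - <<'E'
from h import *
st();T=cam("top");S=cam("scene");I,K,W=wrist()
t=T[0][180:340,190:350];s=S[0][150:290,230:370];w=I[:240,140:420]
f=lambda a:cv2.resize(a,(390,390),interpolation=cv2.INTER_CUBIC)
cv2.imwrite("pics/over.png",np.hstack([f(t),f(s)])[:,:,::-1])
for z in (105,95):print(proj(*S[1:],(498,133.5,z)),proj(*T[1:],(498,133.5,z)))
E
```

```text
time_s: 6.78
tool_pos: [588.5, 127.4, 156.2]
orientation: [[-0.995, 0.099, -0.004], [0.099, 0.995, -0.001], [0.004, -0.001, -1.0]]
wrist_force: [-0.4, 0.7, -0.6]
gripper_width: 13.0
gripper_force: 60.5
t 6.78 q [12.2 27.8  9.4 71.8  0.  17.9] p [588.5 127.4 156.2] w 13.0 f [-0.4  0.7 -0.6] rpy z [-0.004 -0.001 -1.   ] x [-0.995  0.099  0.004]
[287.34691516 221.34855702] [256.24821391 255.84112033]
[287.29427228 224.16911074] [256.45394566 255.72612913]
```

View pics/over.png

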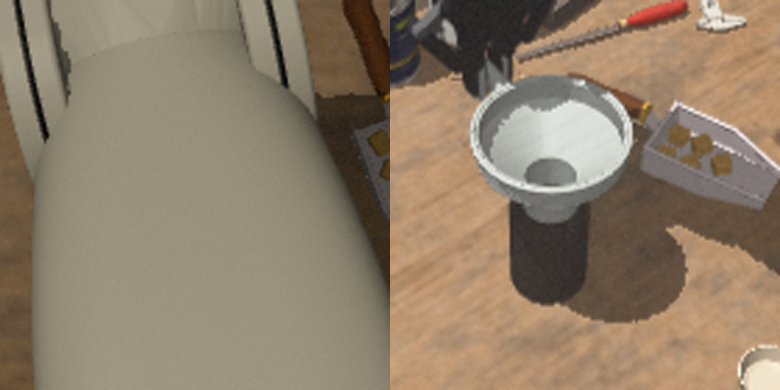

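The scene half shows the spigot (521–577) centred over the crucible (510–588), with the throat at (550,172). The arm covers the top view. I'll lower now.

```bash
python3 -m inch '[[[0,0,0],[0,0,8],0],[[0,0,0],[0,0,16],0],[[0,0,0],[0,0,24],0],[[0,0,0],[0,0,30],0],[[0,0,0],[0,0,30],0],[[0,0,0],[0,0,30],0]]';  python3 -m inch '[[[0,0,0],[0,0,3],0],[[0,0,0],[0,0,6],0],[[0,0,0],[0,0,8],0],[[0,0,0],[0,0,8],0],[[0,0,0],[0,0,8],0]]'
```

```text
time_s: 7.68
tool_pos: [590.4, 127.0, 128.5]
orientation: [[-0.995, 0.101, 0.0], [0.101, 0.995, 0.0], [-0.0, 0.0, -1.0]]
wrist_force: [-0.3, -0.1, -1.4]
gripper_width: 12.9
gripper_force: 60.5
time_s: 8.3
tool_pos: [590.2, 127.0, 120.4]
orientation: [[-0.995, 0.101, 0.0], [0.101, 0.995, 0.0], [-0.0, 0.0, -1.0]]
wrist_force: [0.6, -0.9, -1.0]
gripper_width: 13.3
gripper_force: 60.5
```

```bash
python3 -m inch '[[[0,0,0],[0,0,1.5],0],[[0,0,0],[0,0,3],0],[[0,0,0],[0,0,3],0],[[0,0,0],[0,0,3],0]]';  python3 -m inch '[[[0,0,0],[0,0,1],0],[[0,0,0],[0,0,1],0],[[0,0,0],[0,0,1],0]]'
```

```text
time_s: 8.8
tool_pos: [590.2, 127.0, 117.4]
orientation: [[-0.995, 0.101, 0.0], [0.101, 0.995, 0.0], [-0.0, 0.0, -1.0]]
wrist_force: [-1.8, -0.6, -0.4]
gripper_width: 12.5
gripper_force: 60.6
time_s: 9.18
tool_pos: [590.4, 127.1, 116.6]
orientation: [[-0.995, 0.101, 0.0], [0.101, 0.995, 0.0], [-0.0, 0.0, -1.0]]
wrist_force: [-0.8, -0.1, 0.6]
gripper_width: 13.2
gripper_force: 60.9
```

Near contact; down a bit more until the force shows.

```bash
python3 -m inch '[[[0,0,0],[0,0,1],0],[[0,0,0],[0,0,1],0],[[0,0,0],[0,0,1],0]]';  python3 -m inch '[[[0,0,0],[0,0,1],0],[[0,0,0],[0,0,1],0],[[0,0,0],[0,0,1],0]]'
```

```text
time_s: 9.55
tool_pos: [590.5, 127.1, 115.8]
orientation: [[-0.995, 0.101, 0.001], [0.101, 0.995, 0.0], [-0.001, 0.0, -1.0]]
wrist_force: [0.7, -0.7, 3.7]
gripper_width: 12.9
gripper_force: 61.3
time_s: 9.93
tool_pos: [590.7, 127.1, 115.3]
orientation: [[-0.995, 0.101, 0.001], [0.101, 0.995, 0.0], [-0.001, 0.001, -1.0]]
wrist_force: [0.0, -0.1, 6.8]
gripper_width: 12.9
gripper_force: 61.7
```

```bash
python3 -m inch '[[[0,0,0],[0,0,-0.5],40],[[0,0,0],[0,0,-0.5],70],[[0,0,0],[0,0,-0.5],100],[[0,0,0],[0,0,-0.5],100],[[0,0,0],[0,0,-20],100],[[0,0,0],[0,0,-60],100],[[0,0,0],[0,0,-110],100],[[0,0,0],[0,0,-110],100],[[0,0,0],[0,0,-110],100]]'; python3 - <<'E'
from h import *
st();S=cam("scene");I,K,W=wrist()
f=lambda a:cv2.resize(a,(390,390),interpolation=cv2.INTER_CUBIC)
cv2.imwrite("pics/seated.png",np.hstack([cv2.resize(I,(520,390)),cv2.resize(S[0][170:310,230:330],(278,390),interpolation=cv2.INTER_CUBIC)])[:,:,::-1])
hand=np.array([-.939,-.344,0])
go(np.array([604.5,-32,0])+[0,0,150],down(-159.9))
E
```

```text
time_s: 11.05
tool_pos: [590.0, 127.0, 224.0]
orientation: [[-0.995, 0.101, -0.0], [0.101, 0.995, -0.0], [0.0, -0.0, -1.0]]
wrist_force: [0.0, 0.7, -0.4]
gripper_width: 85.3
gripper_force: 0.0
t 11.05 q [12.1 26.  16.7 80.7 -0.  17.9] p [590. 127. 224.] w 85.3 f [ 0.   0.7 -0.4] rpy z [-0. -0. -1.] x [-0.995  0.101  0.   ]
turn [ -0.   -0.2 -25.9] shift [ -31.4 -156.4   72.6]
```

View pics/seated.png

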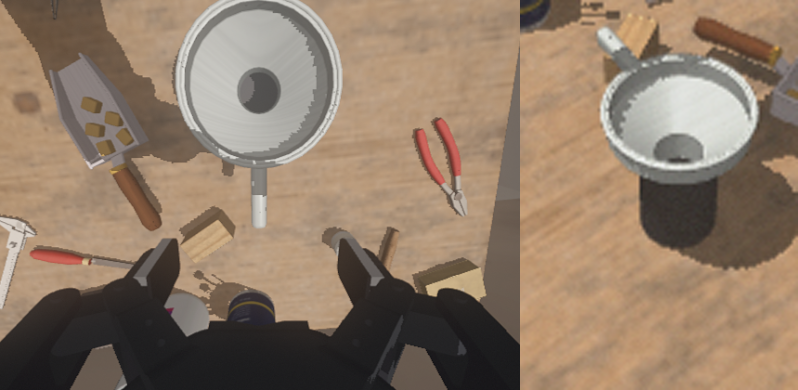

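The funnel sits level in the crucible, with the throat at (259,92) in the left half. The scoop handle runs from (115,165) to (152,222) in the left half (pixels at scale 0.929), which I'll use to cross-check the scoop.

```bash
python3 - <<'E'
from h import *
I,K,W=wrist();T=cam("top");s=560/520
for p,q in(((152,222),(335.4,178.6)),((115,165),(351.4,220.4))):
    a=(p[0]*s,p[1]*s);print(plane(K,W,a,40).round(1),[x for x in tri(ray(K,W,a),ray(*T[1:],q))])
print("rim",plane(K,W,(259*s,83*s),147).round(1),"throat",plane(K,W,(259*s,92*s),93).round(1))
def hm(J,b):
    h,ss,v=cv2.split(cv2.cvtColor(J,cv2.COLOR_RGB2HSV));m=((h<14)&(ss>130)&(v<140)&(v>30)).astype(np.uint8)*255
    c=blobs(J,m,b)[0];print(cv2.minAreaRect(c),cv2.contourArea(c));return cv2.minAreaRect(c)[0]
a=hm(I,(100,165,190,260));b=hm(T[0],(325,170,360,230));print(tri(ray(K,W,a),ray(*T[1:],b)))
E
```

```text
[640.  -16.6  40. ] [array([644.5705061 , -19.3219927 ,  31.93157355]), [np.float64(1.865880197071965), np.float64(1.8658801970719852)]]
[561.5 -45.7  40. ] [array([563.07276552, -47.79151464,  35.95436792]), [np.float64(1.0256554175060923), np.float64(1.0256554175062993)]]
rim [496.3 137.6 147. ] throat [499.1 137.4  93. ]
((146.18704223632812, 216.126953125), (73.77305603027344, 14.047636032104492), 58.13401794433594) 718.0
((341.869873046875, 196.98629760742188), (42.485939025878906, 11.470032691955566), 69.44395446777344) 327.5
(array([608.38815193, -28.8005313 ,  43.9581125 ]), [np.float64(0.37567549009220497), np.float64(0.3756754900922702)])
```

```bash
python3 - <<'E'
from h import *
go((587.5,-36,21.5),down(-159.8))
E
python3 -m inch '[[[0,0,-5],[-3,-20,0],100],[[0,0,-13],[-6,-60,0],100],[[0,0,-20],[-10,-110,20],100],[[0,0,-25.7],[-14,-162,60],100],[[0,0,-25.7],[-14,-162,100],100],[[0,0,-25.7],[-14,-162,100],100],[[0,0,-25.7],[-14,-162,100],100]]'; python3 - <<'E'
from h import *
st();go((587.5,-36,21.5),down(-159.8))
I,K,W=wrist()
h,ss,v=cv2.split(cv2.cvtColor(I,cv2.COLOR_RGB2HSV));m=((h<14)&(ss>130)&(v<150)&(v>30)).astype(np.uint8)*255
for c in blobs(I,m,(200,60,360,330))[:3]:print(cv2.boundingRect(c),cv2.minAreaRect(c))
for d in(-49,0,37):print(proj(K,W,np.array([597,-33,40])+d*np.array([-.938,-.346,0])).round(1))
E
```

```text
turn [ -0.   -0.2 -26. ] shift [ -15.2 -162.   201.1]
time_s: 12.12
tool_pos: [588.4, -35.1, 125.2]
orientation: [[-0.94, -0.341, 0.001], [-0.341, 0.94, 0.0], [-0.001, -0.0, -1.0]]
wrist_force: [0.0, 0.9, 0.5]
gripper_width: 85.0
gripper_force: 0.0
t 12.12 q [ -3.4  27.4   3.9  66.5   0.  -23.4] p [588.4 -35.1 125.2] w 85.0 f [0.  0.9 0.5] rpy z [ 0.001  0.    -1.   ] x [-0.94  -0.341 -0.001]
turn [-0.   0.  -0.2] shift [  1.3  -0.5 103.7]
(271, 204, 19, 81) ((280.0, 244.0), (18.0, 80.0), 0.0)
[276.3 274.3]
[276.  221.8]
[275.7 177.9]
```

```bash
python3 - <<'E'
from h import *
I,K,W=wrist()
print([(y,*map(int,I[y,280])) for y in range(150,310,6)])
print([(x,*map(int,I[235,x])) for x in range(258,304,2)])
h,ss,v=cv2.split(cv2.cvtColor(I,cv2.COLOR_RGB2HSV))
print("yellow", [cv2.boundingRect(c) for c in blobs(I,((h>15)&(h<32)&(ss>140)&(v>100)).astype(np.uint8)*255,(200,60,360,330),20)])
E
```

```text
[(150, 157, 146, 143), (156, 125, 114, 111), (162, 152, 141, 138), (168, 152, 140, 139), (174, 153, 141, 138), (180, 122, 97, 61), (186, 144, 114, 69), (192, 115, 80, 59), (198, 141, 97, 70), (204, 143, 97, 69), (210, 142, 98, 70), (216, 143, 97, 69), (222, 144, 99, 70), (228, 143, 98, 69), (234, 144, 98, 69), (240, 144, 98, 69), (246, 142, 98, 69), (252, 142, 97, 68), (258, 143, 97, 69), (264, 143, 98, 69), (270, 142, 97, 69), (276, 133, 92, 64), (282, 130, 88, 62), (288, 196, 168, 141), (294, 194, 167, 139), (300, 189, 163, 137), (306, 187, 161, 134)]
[(258, 122, 100, 78), (260, 121, 98, 78), (262, 121, 98, 78), (264, 123, 100, 80), (266, 101, 76, 58), (268, 110, 76, 56), (270, 121, 84, 61), (272, 130, 89, 63), (274, 132, 91, 65), (276, 139, 96, 66), (278, 144, 99, 70), (280, 144, 98, 69), (282, 143, 98, 69), (284, 131, 90, 63), (286, 125, 86, 61), (288, 117, 81, 57), (290, 164, 135, 108), (292, 186, 156, 127), (294, 188, 157, 129), (296, 192, 163, 133), (298, 194, 166, 137), (300, 194, 165, 136), (302, 193, 164, 134)]
yellow []
```

```bash
python3 -m inch '[[[0,0,0],[0,0.5,50],100],[[0,0,0],[0,0.5,90],100],[[0,0,0],[0,0.5,103.5],100],[[0,0,0],[0,0.5,103.5],100],[[0,0,0],[0,0.5,103.5],0],[[0,0,0],[0,0.5,103.5],0],[[0,0,0],[0,0.5,103.5],0],[[0,0,0],[0,0.5,103.5],0],[[0,0,0],[0,0.5,103.5],0],[[0,0,0],[0,0.5,103.5],0]]'; python3 -m inch '[[[0,0,0],[0,0,-5],0],[[0,0,0],[0,0,-15],0],[[0,0,0],[0,0,-30],0],[[0,0,0],[0,0,-40],0],[[0,0,0],[0,0,-40],0],[[0,0,0],[0,0,-40],0]]'
python3 - <<'E'
from h import *
st();I,K,W=wrist();S=cam("scene")
cv2.imwrite("pics/held.png",np.hstack([cv2.resize(I,(520,390)),cv2.resize(S[0][150:290,280:380],(278,390),interpolation=cv2.INTER_CUBIC)])[:,:,::-1])
h,s,v=cv2.split(cv2.cvtColor(I,cv2.COLOR_RGB2HSV))
for c in blobs(I,((s<45)&(v>85)).astype(np.uint8)*255,(150,0,420,200))[:2]:
    print(cv2.boundingRect(c),cv2.contourArea(c));print(cv2.approxPolyDP(cv2.convexHull(c),4,True)[:,0].tolist())
g=W;o=r.observe();R=o["orientation"];gp=o["tool_pos"]-R[:,2]*18.7
for dg in(0,3,6):
  a=np.radians(dg)
  def P(x,y,z): # scoop pts rel grip (12 ahead of scoop_grip): x along tool x
    x=x-12; return gp+R[:,0]*(x*np.cos(a)+z*np.sin(a))+R[:,1]*y+np.array([0,0,1])*(z*np.cos(a)-x*np.sin(a))
  print(dg,"spout corners",proj(K,W,P(175,23,-37)).round(1),proj(K,W,P(175,-23,-37)).round(1),"back",proj(K,W,P(55,36,-10)).round(1),proj(K,W,P(55,-36,-10)).round(1))
for lo,hi in(((12,100,90),(32,255,255)),):
  for c in blobs(I,cv2.inRange(cv2.cvtColor(I,cv2.COLOR_RGB2HSV),lo,hi),(200,0,360,190),20):print("offc",cv2.boundingRect(c))
E
```

```text
time_s: 13.48
tool_pos: [588.2, -35.2, 21.5]
orientation: [[-0.94, -0.341, 0.001], [-0.341, 0.94, -0.0], [-0.001, -0.001, -1.0]]
wrist_force: [-1.1, -0.0, 5.4]
gripper_width: 19.0
gripper_force: 59.9
time_s: 14.22
tool_pos: [587.5, -35.1, 60.7]
orientation: [[-0.94, -0.341, -0.0], [-0.341, 0.94, 0.0], [0.0, 0.0, -1.0]]
wrist_force: [-0.4, 0.1, -2.7]
gripper_width: 18.8
gripper_force: 58.7
t 14.22 q [ -3.4  30.7  -1.1  58.2   0.  -23.3] p [587.5 -35.1  60.7] w 18.8 f [-0.4  0.1 -2.7] rpy z [-0.  0. -1.] x [-0.94  -0.341  0.   ]
(190, 0, 176, 200) 32316.0
[[356, 0], [365, 43], [355, 197], [201, 197], [190, 41], [199, 1]]
0 spout corners [328.6 -94.2] [224.6 -94.2] back [352.7 184.8] [200.2 184.7]
3 spout corners [325.4 -75.8] [228.  -75.8] back [351.5 185. ] [201.5 184.9]
6 spout corners [322.6 -58.7] [231.  -58.7] back [350.3 185.4] [202.8 185.3]
offc (253, 17, 45, 51)
offc (288, 80, 44, 46)
offc (225, 82, 45, 46)
offc (232, 138, 32, 38)
offc (293, 136, 34, 40)
```

The held frame data show all five offcuts in the pan, and the pan back corners at (201,197) and (355,197). That puts the grip about 17 mm ahead of the handle middle. Next I'll compute the pour.

```bash
cat > pour.py <<'E'
from h import *
C=np.array([498.5,136.5]);G=157.5;psi=-160.
def pose(th,back,z):
    R=Rn.from_euler("ZY",[psi,th],degrees=True).as_matrix()
    sp=np.array([*(C-back*np.array([np.cos(np.radians(psi)),np.sin(np.radians(psi))])),z])
    g=sp-R@np.array([G,0,-37]);Rt=R@np.diag([1,-1,-1]);return g+Rt[:,2]*18.7,Rt
def rel(p0,R0,p,R): return Rn.from_matrix(R0.T@R).as_rotvec(degrees=True).round(1),(R0.T@(p-p0)).round(1)
E
python3 - <<'E'
from pour import *
h=pose(0,25,178);print("hover",h[0].round(1));go(*h)
for th,b,z in((6,25,176),(12,25,174),(18,25,170),(22,25,166),(26,25,162),(28,25,160),(30,25,158),(32,25,156),(34,25,154),(36,25,152),(38,24,150),(40,24,148),(42,24,147),(44,24,146),(46,24,146),(48,24,146),(50,24,146)):print(th,*rel(*h,*pose(th,b,z)))
E
```

```text
hover [670.  198.9 196.3]
turn [ 0.  -0.1 -0.1] shift [-157.5  191.8 -136.1]
6 [-0. -6. -0.] [  2.8   0.  -14.4]
12 [ -0. -12.  -0.] [  7.2  -0.  -28.3]
18 [ -0. -18.  -0.] [ 13.4   0.  -39.8]
22 [ -0. -22.  -0.] [ 18.3   0.  -45.7]
26 [ -0. -26.  -0.] [ 24.    0.  -51.2]
28 [ -0. -28.   0.] [ 27.    0.  -53.8]
30 [ -0. -30.  -0.] [ 30.3  -0.  -56.3]
32 [ -0. -32.  -0.] [ 33.6   0.  -58.7]
34 [ -0. -34.  -0.] [ 37.2  -0.  -60.9]
36 [ -0. -36.  -0.] [ 40.8   0.  -63.1]
38 [  0. -38.   0.] [ 45.7  -0.  -65.1]
40 [ -0. -40.  -0.] [ 49.6  -0.  -67. ]
42 [ -0. -42.  -0.] [ 53.7  -0.  -69.7]
44 [  0. -44.  -0.] [ 57.9   0.  -72.3]
46 [ -0. -46.  -0.] [ 62.3  -0.  -75.7]
48 [ -0. -48.  -0.] [ 66.7  -0.  -79. ]
50 [ -0. -50.  -0.] [ 71.3   0.  -82.1]
```

```bash
python3 -m inch '[[[0,0,0],[0,0,-6],0],[[0,0,0],[0,0,-20],0],[[0,0,0],[0,0,-42],0],[[0,0,0],[0,0,-68],0],[[0,0,0],[0,0,-94],0],[[0,0,0],[0,0,-116],0],[[0,0,0],[-3,4,-130],0],[[0,0,0],[-11,13,-136],0],[[0,0,0],[-24,29,-136],0],[[0,0,0],[-41,50,-136],0],[[0,0,0],[-59,72,-136],0],[[0,0,0],[-78,95,-136],0],[[0,0,0],[-97,118,-136],0],[[0,0,0],[-116,141,-136],0],[[0,0,0],[-133,162,-136],0],[[0,0,0],[-146,178,-136],0],[[0,0,0],[-154,188,-136],0],[[0,0,0],[-157.5,192,-136],0],[[0,0,0],[-157.5,192,-136],0],[[0,0,0],[-157.5,192,-136],0]]'
python3 - <<'E'
from pour import *
st();go(*pose(0,25,178));I,K,W=wrist();S=cam("scene");T=cam("top")
cv2.imwrite("pics/hover.png",np.hstack([cv2.resize(I,(400,300)),cv2.resize(S[0][130:300,220:400],(400,300),interpolation=cv2.INTER_CUBIC)])[:,:,::-1])
hs=cv2.cvtColor(I,cv2.COLOR_RGB2HSV)
print([cv2.boundingRect(c) for c in blobs(I,cv2.inRange(hs,(12,100,90),(32,255,255)),(200,0,360,190),20)])
for n,(J,k,w) in(("scene",S),("top",T)):
    print(n,"spout pred",[proj(k,w,(*(C+25*np.array([.94,.342])+y*np.array([.342,-.94])),178)).round(1) for y in(-23,0,23)],"rim c",proj(k,w,(*C,147)).round(1))
E
```

```text
time_s: 16.82
tool_pos: [670.2, 198.3, 196.9]
orientation: [[-0.94, -0.34, -0.0], [-0.34, 0.94, -0.0], [0.0, -0.0, -1.0]]
wrist_force: [0.0, 0.7, -2.6]
gripper_width: 18.9
gripper_force: 58.8
t 16.82 q [16.5 38.7 34.  85.3 -0.  -3.4] p [670.2 198.3 196.9] w 18.9 f [ 0.   0.7 -2.6] rpy z [-0. -0. -1.] x [-0.94 -0.34  0.  ]
turn [-0.  -0.  -0.1] shift [0.  0.7 0.6]
[(252, 16, 46, 52), (287, 80, 44, 46), (225, 82, 44, 46), (231, 138, 32, 38), (292, 136, 35, 40)]
scene spout pred [array([271.1, 202.2]), array([276.6, 195.6]), array([282. , 189.2])] rim c [286.4 209.5]
top spout pred [array([234.1, 246.8]), array([247.5, 241.9]), array([260.8, 237. ])] rim c [253.5 256.1]
```

View pics/hover.png

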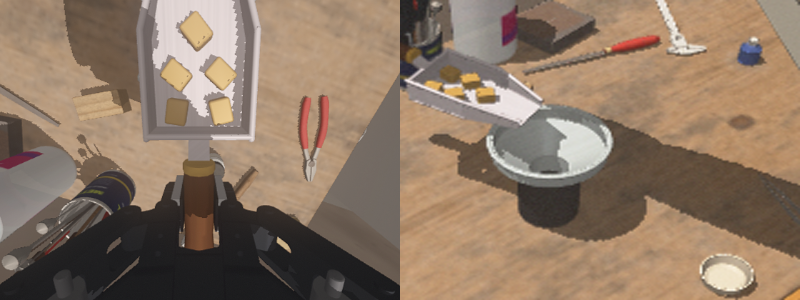

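The left half shows five offcuts in the level pan between (176,110) and (222,30). In the right half the spout, at (536,115), sits over the back of the funnel, a little forward of plan, so I'll shift it 6 mm back. All ten pictures are now used, so from here I'll check by numbers only.

```bash
python3 -m inch '[[[0,-6,0],[-3,0.7,-14],0],[[0,-12,0],[1,0.7,-28],0],[[0,-18,0],[7,0.7,-40],0],[[0,-22,0],[12,0.7,-46],0],[[0,-26,0],[18,0.7,-51],0],[[0,-28,0],[21,0.7,-54],0],[[0,-30,0],[24,0.7,-56],0],[[0,-32,0],[28,0.7,-59],0],[[0,-34,0],[31,0.7,-61],0],[[0,-36,0],[35,0.7,-63],0],[[0,-38,0],[39,0.7,-65],0],[[0,-40,0],[43,0.7,-67],0],[[0,-42,0],[47,0.7,-70],0],[[0,-44,0],[52,0.7,-72],0],[[0,-44,0],[52,0.7,-72],0],[[0,-44,0],[52,0.7,-72],0],[[0,-44,0],[52,0.7,-72],0]]'
python3 - <<'E'
from pour import *
st();I,K,W=wrist();S=cam("scene")
for n,J,b in(("wrist",I,(150,0,420,200)),("scene",S[0],(220,130,330,240))):
    print(n,[cv2.boundingRect(c) for c in blobs(J,cv2.inRange(cv2.cvtColor(J,cv2.COLOR_RGB2HSV),(12,100,60),(32,255,255)),b,12)])
E
```

```text
time_s: 19.1
tool_pos: [621.7, 182.1, 269.4]
orientation: [[-0.676, -0.341, 0.653], [-0.245, 0.94, 0.237], [-0.695, -0.0, -0.719]]
wrist_force: [0.6, 0.1, -0.2]
gripper_width: 19.2
gripper_force: 59.3
t 19.1 q [ 14.6   1.9 -25.6  18.7   3.7  -3.8] p [621.7 182.1 269.4] w 19.2 f [ 0.6  0.1 -0.2] rpy z [ 0.653  0.237 -0.719] x [-0.676 -0.245 -0.695]
wrist [(150, 113, 45, 18), (150, 140, 17, 6), (150, 0, 8, 10)]
scene [(235, 207, 26, 25), (222, 191, 12, 15), (256, 228, 17, 11), (225, 232, 11, 8), (241, 149, 9, 7)]
```

The pan shows no brass left. Retracting the same way, and inspecting the funnel.

```bash
python3 - <<'E'
from pour import *
o=r.observe();p0,R0=o["tool_pos"],o["orientation"]
for th,b,z in((40,31,160),(30,31,175),(20,31,185),(10,31,190),(0,31,195),(0,60,200)):print(th,*rel(p0,R0,*pose(th,b,z)))
E
```

```text
40 [-0.1  4.  -0.1] [-10.6  -0.7   1.5]
30 [-0.  14.  -0.1] [-19.9  -0.7  18.4]
20 [-0.  24.  -0.1] [-20.9  -0.7  38.2]
10 [-0.  34.  -0.1] [-13.8  -0.7  60.1]
0 [-0.  44.  -0.1] [-2.5 -0.7 79.9]
0 [-0.  44.  -0.1] [-26.8  -0.6  96.4]
```

```bash
python3 -m inch '[[[0,4,0],[-11,-0.7,1],0],[[0,9,0],[-16,-0.7,10],0],[[0,14,0],[-20,-0.7,18],0],[[0,19,0],[-21,-0.7,28],0],[[0,24,0],[-21,-0.7,38],0],[[0,29,0],[-18,-0.7,49],0],[[0,34,0],[-14,-0.7,60],0],[[0,39,0],[-9,-0.7,70],0],[[0,44,0],[-2.5,-0.7,80],0],[[0,44,0],[-2.5,-0.7,80],0],[[0,44,0],[-2.5,-0.7,80],0]]'
python3 - <<'E'
from pour import *
st();I,K,W=wrist();S=cam("scene")
hs=cv2.cvtColor(I,cv2.COLOR_RGB2HSV)
print("pan brass",[cv2.boundingRect(c) for c in blobs(I,cv2.inRange(hs,(12,100,90),(32,255,255)),(200,0,360,190),20)])
go((588.2,-35.2,180),down(-160))
# brass inside the rim ellipse in scene
J,k,w=S;q=np.array([proj(k,w,(*(C+55*np.array([np.cos(t),np.sin(t)])),147)) for t in np.radians(range(0,360,10))]).astype(np.int32)
m=np.zeros(J.shape[:2],np.uint8);cv2.fillPoly(m,[q],255);m[:, :]=m
H=cv2.cvtColor(J,cv2.COLOR_RGB2HSV);ys,xs=np.where(m>0);print("ellipse",xs.min(),xs.max(),ys.min(),ys.max())
b=cv2.inRange(H,(12,90,40),(34,255,255))&m;print("sat px in funnel",[cv2.boundingRect(c) for c in blobs(J,b,(0,0,560,420),3)])
E
```

```text
time_s: 20.58
tool_pos: [675.7, 201.1, 212.9]
orientation: [[-0.94, -0.341, 0.001], [-0.341, 0.94, 0.0], [-0.001, -0.0, -1.0]]
wrist_force: [-0.5, 0.0, -1.2]
gripper_width: 19.3
gripper_force: 59.2
t 20.57 q [16.6 39.4 37.6 88.1  0.  -3.4] p [675.7 201.1 212.9] w 19.3 f [-0.5  0.  -1.2] rpy z [ 0.001  0.    -1.   ] x [-0.94  -0.341 -0.001]
pan brass []
turn [-0.   0.2 -0.1] shift [ 162.5 -192.2   34.3]
ellipse 261 311 191 228
sat px in funnel []
```

```bash
python3 -m inch '[[[0,0,0],[5,-6,0],0],[[0,0,0],[20,-24,0],0],[[0,0,0],[44,-52,0],0],[[0,0,0],[70,-83,0],0],[[0,0,0],[96,-114,0],0],[[0,0,0],[122,-144,0],0],[[0,0,0],[144,-170,0],0],[[0,0,0],[158,-186,15],0],[[0,0,0],[162.5,-192,45],0],[[0,0,0],[162.5,-192,85],0],[[0,0,0],[162.5,-192,125],0],[[0,0,0],[162.5,-192,155],0],[[0,0,0],[162.5,-192,170],0],[[0,0,0],[162.5,-192,170],0],[[0,0,0],[162.5,-192,170],0]]'
python3 - <<'E'
from pour import *
st();go((588.2,-35.2,21.5),down(-160))
T=cam("top");J,k,w=T;H=cv2.cvtColor(J,cv2.COLOR_RGB2HSV)
# search brass in top view over bench, and inside funnel
print("funnel rim c",proj(k,w,(*C,147)),"vis px at throat",J[int(proj(k,w,(*C,93))[1]),int(proj(k,w,(*C,93))[0])])
print([cv2.boundingRect(c) for c in blobs(J,cv2.inRange(H,(15,130,150),(30,255,255)),(95,70,560,392),8)])
c=proj(k,w,(*C,147));y,x=int(c[1]),int(c[0]);m=np.zeros(J.shape[:2],np.uint8);cv2.circle(m,(x,y),34,255,-1);b=cv2.inRange(H,(10,80,40),(34,255,255))&m
print("in funnel",[(cv2.boundingRect(q),cv2.contourArea(q)) for q in blobs(J,b,(0,0,560,420),3)])
Q=np.load if 0 else cv2.cvtColor(cv2.imread("pics/top0.png"),cv2.COLOR_BGR2HSV)
m2=cv2.inRange(Q,(15,130,150),(30,255,255));print("ref",[cv2.boundingRect(q) for q in blobs(J,m2,(95,70,560,392),8)])
E
```

```text
time_s: 22.55
tool_pos: [589.3, -35.1, 44.8]
orientation: [[-0.94, -0.341, 0.003], [-0.341, 0.94, -0.0], [-0.003, -0.001, -1.0]]
wrist_force: [0.1, 0.7, -0.8]
gripper_width: 19.1
gripper_force: 59.2
t 22.55 q [ -3.4  31.7  -2.1  56.1   0.  -23.3] p [589.3 -35.1  44.8] w 19.1 f [ 0.1  0.7 -0.8] rpy z [ 0.003 -0.    -1.   ] x [-0.94  -0.341 -0.003]
turn [-0.1  0.2 -0.1] shift [ 1.1  0.3 23.3]
funnel rim c [253.54185592 256.06267793] vis px at throat [54 39 16]
[]
in funnel [((247, 245, 20, 22), 248.0)]
ref [(347, 246, 10, 9), (361, 240, 9, 9), (359, 255, 10, 10), (342, 234, 9, 9), (358, 228, 7, 9)]
```

```bash
python3 -m inch '[[[0,0,0],[1,0,10],0],[[0,0,0],[1,0,18],0],[[0,0,0],[1,0,21],0],[[0,0,0],[1,0,22.5],0],[[0,0,0],[1,0,22.5],0],[[0,0,0],[1,0,22.5],0]]'
```

```text
time_s: 23.35
tool_pos: [586.6, -35.2, 21.3]
orientation: [[-0.94, -0.341, -0.001], [-0.341, 0.94, -0.0], [0.001, 0.0, -1.0]]
wrist_force: [-2.8, 0.5, 6.0]
gripper_width: 18.9
gripper_force: 60.3
```

```bash
python3 -m inch '[[[0,0,0],[0,0,-0.5],30],[[0,0,0],[0,0,-0.5],60],[[0,0,0],[0,0,-0.5],100],[[0,0,0],[0,0,-0.5],100],[[0,0,0],[0,0,-0.5],100],[[0,0,0],[0,0,-20],100],[[0,0,0],[0,0,-70],100],[[0,0,0],[0,0,-130],100],[[0,0,0],[0,0,-190],100],[[0,0,0],[0,0,-190],100],[[0,0,0],[0,0,-190],100]]'
python3 - <<'E'
from pour import *
st()
Tc=np.array(r.camera("wrist")["tool_from_camera"]);f=-Tc[:3,2];a=np.degrees(np.arctan2(f[0],f[2]))
R=down(-160)@Rn.from_euler("y",-a,degrees=True).as_matrix();print("fwd",R@f)
p=np.array([498.5,136.5,430])-R@Tc[:3,3];print(p);go(p,R)
J,k,w=cam("top");H=cv2.cvtColor(J,cv2.COLOR_RGB2HSV)
def spt(b,m):
    c=blobs(J,m,b)[0];print(cv2.boundingRect(c),cv2.minAreaRect(c))
s,v=H[:,:,1],H[:,:,2]
spt((325,215,392,295),((s<60)&(v>90)).astype(np.uint8)*255);spt((325,172,360,230),((v<110)&(s>120)).astype(np.uint8)*255)
E
```

```text
time_s: 24.72
tool_pos: [586.9, -35.3, 210.3]
orientation: [[-0.94, -0.341, 0.0], [-0.341, 0.94, 0.0], [-0.0, -0.0, -1.0]]
wrist_force: [-0.6, -0.5, -0.9]
gripper_width: 85.3
gripper_force: 0.0
t 24.73 q [ -3.4  24.4  12.2  77.8   0.  -23.4] p [586.9 -35.3 210.3] w 85.3 f [-0.6 -0.5 -0.9] rpy z [ 0.  0. -1.] x [-0.94  -0.341 -0.   ]
fwd [ 1.44037172e-04 -3.95738877e-04 -9.99999911e-01]
[525.79325504 145.43285239 272.32691827]
turn [ 0.1 16.6 -0.1] shift [ -4.7 190.5 -63.1]
(335, 222, 49, 69) ((361.8854064941406, 254.64199829101562), (67.78687286376953, 37.71153259277344), 69.86369323730469)
(330, 177, 16, 22) ((337.4000244140625, 186.8000030517578), (21.46625328063965, 12.521980285644531), 63.43495178222656)
```

Scoop is back flat where it was (same top-view outline). Now I look straight down into the funnel.

```bash
python3 -m inch '[[[0,0,0],[0,20,-20],100],[[0,4,0],[-1,60,-40],100],[[0,8,0],[-2,110,-63],100],[[0,12,0],[-4,160,-63],100],[[0,16.6,0],[-5,190,-63],100],[[0,16.6,0],[-5,190,-63],100],[[0,16.6,0],[-5,190,-63],100],[[0,16.6,0],[-5,190,-63],100]]'
cat > thr.py <<'E'
from pour import *
st();I,K,W=wrist();H=cv2.cvtColor(I,cv2.COLOR_RGB2HSV);S=cam("scene")
for n,(J,k,w) in(("wrist",(I,K,W)),("top",cam("top"))):
    H=cv2.cvtColor(J,cv2.COLOR_RGB2HSV)
    b=cv2.inRange(H,(10,80,25),(34,255,255));c=proj(k,w,(*C,93));ex=lambda z,rad:abs(proj(k,w,(*(C+[rad,0]),z))-proj(k,w,(*(C-[rad,0]),z))).max()/2
    m=np.zeros(b.shape,np.uint8);cv2.circle(m,tuple(int(x) for x in c),int(ex(147,55)),255,-1)
    print(n,"throat c",c.round(1),"r@93",ex(93,20).round(1),"15mm at z 20/60/100:",[ex(z,7.5).round(1)*2 for z in(20,60,100)])
    for q in blobs(J,b&m,(0,0,560,420),6):print("  brass",cv2.boundingRect(q),cv2.contourArea(q))
    # rim fit: bright steel
    st_=((H[:,:,1]<60)&(H[:,:,2]>75)).astype(np.uint8)*255;x,y=[int(t) for t in c];R_=int(ex(147,75))
    qs=blobs(J,st_,(max(x-R_,0),max(y-R_,0),x+R_,y+R_));print("  steel",cv2.boundingRect(qs[0]),"rim pred c",proj(k,w,(*C,147)).round(1),"r",ex(147,60).round(1))
x,y=[int(t) for t in proj(K,W,(*C,40))]
G=H=cv2.cvtColor(I,cv2.COLOR_RGB2HSV)
for yy in range(y-30,y+32,4):print(" ".join("%3d,%3d"%(H[yy,xx,1],H[yy,xx,2]) for xx in range(x-30,x+32,5)))
E
python3 thr.py
```

```text
time_s: 25.82
tool_pos: [527.0, 143.8, 273.5]
orientation: [[-0.902, -0.339, -0.269], [-0.325, 0.941, -0.097], [0.286, -0.0, -0.958]]
wrist_force: [0.3, -0.6, 0.5]
gripper_width: 85.3
gripper_force: 0.0
t 25.82 q [ 15.9  33.2  33.2 106.6  -1.1  -3.8] p [527.  143.8 273.5] w 85.3 f [ 0.3 -0.6  0.5] rpy z [-0.269 -0.097 -0.958] x [-0.902 -0.325  0.286]
wrist throat c [279.9 206. ] r@93 16.2 15mm at z 20/60/100: [np.float64(10.0), np.float64(11.0), np.float64(12.4)]
  brass (265, 191, 31, 31) 502.0
  steel (216, 142, 130, 135) rim pred c [280.2 205.9] r 57.7
top throat c [254.8 255.4] r@93 11.2 15mm at z 20/60/100: [np.float64(7.8), np.float64(8.0), np.float64(8.4)]
  steel (210, 211, 88, 88) rim pred c [253.5 256.1] r 35.9
  8,196   9,194   8,194   8,192   9,192   8,191   8,186   8,187  10,187   8,185  10,184  11,183  11,181
  8,192   9,195   9,196   9,194   9,194   9,190   9,188  10,182   8,185  10,184  11,183  11,181  11,180
  9,194   8,200  11,169   9,164   9,193   8,190   8,191  10,183   8,181   8,181   8,181   9,179  10,177
 13,121  13,120  15,122  14,124  11,144  13,122  10,122  
[... 594 characters left out ...]
,105 104,123  99,119  97,126  16, 82  27, 86  15, 83  11,168   9,165  11,168
 15,123  10,184  10,184   8,183 106,125 103,129  99,141  81,107  18, 83  16, 98   8,164  11,165  11,166
 10,152   8,187   8,183  10,182  12,104 104,142 101,141  77,109  21, 96   9,167   9,166  12,168   9,168
 11,187   9,180  10,184   9,179   9,178   9,167  14, 93  13, 99  12,168  11,167   9,166  11,167  11,167
 10,185   8,183  10,177   8,181  10,176  10,172   9,169  11,167  11,165  11,163   9,162  11,163  11,165
  8,181   8,181  10,180   9,176   9,174   9,174  11,170  11,167  11,166   9,166   9,164  11,164  11,164
 10,181  10,179  10,180  10,176   9,174   9,170  11,169  10,171  11,168  12,166  11,164  11,165   9,165
```

```bash
cat > cap.py <<'E'
import sys
from pour import *
I,K,W=wrist();np.savez(sys.argv[1],I=I,K=K,W=W);print(W[:3,3])
E
python3 cap.py A; python3 -m inch '[[[0,0,0],[0,15,0],100],[[0,0,0],[0,30,0],100],[[0,0,0],[0,30,0],100],[[0,0,0],[0,30,0],100],[[0,0,0],[0,30,0],100]]' | head -2; python3 cap.py B
cat > par.py <<'E'
from pour import *
A,B=np.load("A.npz"),np.load("B.npz");u=4
g=lambda D:cv2.resize(D["I"],None,fx=u,fy=u,interpolation=cv2.INTER_CUBIC)
a,b=g(A),g(B);c=proj(A["K"],A["W"],(*C,60))
def match(x,y,h=4):
    t=a[int((y-h)*u):int((y+h)*u),int((x-h)*u):int((x+h)*u)];m=None
    y0,x0,x1=int((y-h-4)*u),int((x-h-45)*u),int((x+h+45)*u)
    res=cv2.matchTemplate(b[y0:int((y+h+4)*u),x0:x1],t,cv2.TM_CCOEFF_NORMED);_,v,_,l=cv2.minMaxLoc(res)
    xb=(x0+l[0])/u+h;yb=(y0+l[1])/u+h
    p,e=tri(ray(A["K"],A["W"],(x,y)),ray(B["K"],B["W"],(xb,yb)));return v,p,e[0]
for y in range(-10,11,5):
    for x in range(-10,11,5):
        v,p,e=match(c[0]+x,c[1]+y);i=A["I"][int(c[1]+y),int(c[0]+x)]
        if v>.85:print(x,y,round(v,2),p.round(0),round(e,1),i)
print("check rim/bench:",[ (lambda r_:(round(r_[0],2),r_[1].round(0)))(match(*proj(A["K"],A["W"],q))) for q in((556,131.5,147),(442,136,147),(498,194,147))])
E
python3 par.py
```

```text
[499.29941178 134.98758983 431.87665213]
time_s: 26.65
tool_pos: [516.9, 173.1, 273.5]
[489.26881831 164.14877623 431.27777831]
5 -5 0.92 [490. 141.  40.] 0.1 [88 81 74]
-10 0 0.97 [503. 124.  31.] 0.1 [161 133  90]
-5 0 0.9 [501. 130.  31.] 0.1 [167 137  92]
0 0 0.91 [499. 137.  36.] 0.1 [79 77 76]
5 0 0.98 [495. 143.  28.] 0.6 [113  96  74]
-10 5 0.97 [509. 126.  35.] 0.1 [139 114  80]
-5 5 0.97 [507. 132.  27.] 0.3 [124 103  75]
0 5 1.0 [505. 139.  27.] 0.1 [97 86 74]
5 5 0.99 [503. 146.  22.] 0.1 [83 79 76]
10 5 0.97 [500. 151.  57.] 0.2 [96 86 73]
-10 10 0.87 [488. 141. 742.] 1.6 [106  91  71]
-5 10 0.97 [514. 135.  35.] 0.1 [134 111  80]
0 10 0.99 [511. 141.  26.] 0.1 [142 119  87]
5 10 0.98 [509. 148.  31.] 0.3 [113  95  73]
check rim/bench: [(0.97, array([553., 132., 162.])), (0.98, array([448., 136., 178.])), (0.98, array([500., 191., 163.]))]
```

Brass surfaces are at z ≈ 22–40 mm, well below the spigot end at 63 mm, so the offcuts are down in the crucible. I'll move the arm clear and check the bench, funnel and scoop.

```bash
python3 - <<'E'
from pour import *
go((300,-340,290),down(150))
E
```

```text
turn [ -7.2 -15.5  49.5] shift [ 367.5 -408.5   92.4]
```

```bash
python3 -m inch '[[[-0.7,-1.5,5],[37,-41,9],100],[[-1.4,-3,10],[74,-82,18],100],[[-2.1,-4.5,15],[110,-122,28],100],[[-2.9,-6,20],[147,-163,37],100],[[-3.6,-7.7,25],[184,-204,46],100],[[-4.3,-9,30],[220,-245,55],100],[[-5,-11,35],[257,-286,65],100],[[-6,-12,40],[294,-327,74],100],[[-6.5,-14,45],[331,-368,83],100],[[-7.2,-15.5,49.5],[367,-408,92],100],[[-7.2,-15.5,49.5],[367,-408,92],100],[[-7.2,-15.5,49.5],[367,-408,92],100]]'
python3 - <<'E'
from pour import *
T=cam("top");S=cam("scene");rf={"top":cv2.imread("pics/top0.png"),"scene":cv2.imread("pics/scene0.png")}
for n,(J,k,w),b in(("top",T,(95,70,560,392)),("scene",S,(100,80,480,330))):
    H=cv2.cvtColor(J,cv2.COLOR_RGB2HSV);s,v=H[:,:,1],H[:,:,2]
    print(n,"brass",[cv2.boundingRect(c) for c in blobs(J,cv2.inRange(H,(15,130,130),(30,255,255)),b,6)])
    Q=cv2.cvtColor(rf[n],cv2.COLOR_BGR2HSV);print("  ref",[cv2.boundingRect(c) for c in blobs(J,cv2.inRange(Q,(15,130,130),(30,255,255)),b,6)])
    d=cv2.absdiff(cv2.cvtColor(J,cv2.COLOR_RGB2GRAY),cv2.cvtColor(rf[n],cv2.COLOR_BGR2GRAY));d=cv2.morphologyEx((d>30).astype(np.uint8)*255,cv2.MORPH_OPEN,np.ones((2,2)))
    print("  changed",[cv2.boundingRect(c) for c in blobs(J,d,b,12)][:14])
    cx,cy=proj(k,w,(*C,147));bx=(int(cx-45),int(cy-45),int(cx+45),int(cy+45))
    c=blobs(J,((s<60)&(v>75)).astype(np.uint8)*255,bx)[0];print("  funnel",cv2.boundingRect(c))
    for z in(144,147):
        q=np.array([proj(k,w,(*(C+60*np.array([np.cos(t),np.sin(t)])),z)) for t in np.radians(range(0,360,5))]);print("  pred rim",z,q.min(0).round(1),q.max(0).round(1))
    if n=="scene":
        c=blobs(J,((v<75)&(s<90)).astype(np.uint8)*255,(255,205,320,270))[0];print("  crucible",cv2.boundingRect(c),"ref (273,215,28,44)")
    else: # rim ellipse without handle
        c=c[:,0];c=c[c[:,1]>cy-20];print("  rimfit",cv2.fitEllipse(cv2.convexHull(c)))
E
```

```text
time_s: 28.2
tool_pos: [300.1, -339.1, 290.1]
orientation: [[-0.866, 0.5, -0.001], [0.5, 0.866, 0.0], [0.001, -0.0, -1.0]]
wrist_force: [-0.4, 0.2, 0.5]
gripper_width: 85.6
gripper_force: 0.0
top brass [(95, 387, 451, 5), (256, 257, 11, 8), (290, 160, 9, 7), (300, 155, 9, 6), (347, 219, 7, 4)]
  ref [(95, 387, 465, 5), (342, 234, 9, 10), (359, 255, 10, 10), (361, 240, 10, 9), (347, 246, 10, 9), (358, 228, 8, 9), (286, 155, 25, 16), (347, 217, 7, 5), (301, 162, 11, 6)]
  changed [(238, 206, 75, 93), (167, 246, 57, 93), (520, 360, 40, 32), (139, 293, 26, 46), (166, 292, 14, 21), (221, 236, 16, 28), (257, 188, 6, 31), (172, 241, 7, 29), (221, 271, 21, 21), (243, 225, 6, 6), (224, 266, 6, 6), (358, 235, 9, 5), (236, 228, 6, 5), (153, 273, 9, 4)]
  funnel (217, 211, 75, 83)
  pred rim 144 [218.  220.5] [289.2 292. ]
  pred rim 147 [217.8 220.4] [289.2 292.2]
  rimfit ((254.16549682617188, 256.21533203125), (74.85555267333984, 74.98875427246094), 98.21429443359375)
scene brass [(359, 224, 121, 106), (320, 187, 4, 7)]
  ref [(359, 223, 121, 107), (330, 195, 8, 7), (335, 199, 11, 11), (346, 206, 7, 4), (319, 187, 5, 6)]
  changed [(228, 253, 73, 77), (259, 181, 73, 87), (462, 282, 18, 48), (463, 247, 17, 39), (331, 196, 24, 19)]
  funnel (257, 180, 59, 56)
  pred rim 144 [259.4 191.3] [313.4 231.3]
  pred rim 147 [259.3 190.4] [313.4 230.4]
  crucible (273, 233, 28, 26) ref (273,215,28,44)
```

```bash
python3 -c "
from plant import r
print(r.job_done())"
```

```text
the job is handed in; nothing more can be done
None
```

The job is handed in at about 28 s: the funnel sits level in the crucible, the offcuts are down inside it (pan empty, no brass on the bench, though I couldn't count all five separately), and the empty scoop is flat back where it started, with nothing else moved.

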